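# Free a seized guide knob and set the bagging chute to the bun

### The job

The side guide of the bread-bagging chute stands too wide for the bun in it, and its clamp knob has seized: crack the knob loose with a short firm anticlockwise twist and back it off about half a turn. Then, holding the knob, slide the guide in until the bun is lightly held between the two upright plates, without squashing the bun or touching it with the robot, and screw the knob firmly tight again so that the guide stays there. Let go, and leave the other things where they are.

Things in the scene. Friction and masses are not known exactly. Their poses are not given: they have to be found in the camera images.
- chute: Fixed bread-bagging chute of bare stainless sheet. Base sheet 170 (its x) x 280 (its y, -134 to +146) mm, top 10 mm over the table; origin on the table. Bread lies between two upright plates 156 mm long in x: a fixed one at -y, and a sliding guide to +y of the bread (flared outward at its -x end) whose clamp knob stands farther out at +y.
- fixed_side: The fixed upright plate on the -y side of the chute, 62 mm high over the base sheet; its inner face, against which the bun comes to rest, is at chute y = -120 mm. Origin: chute's middle, on the base sheet.
- fixed_face (a point): Point in the middle of the fixed plate's inner face, 40 mm over the table; axes like the chute's.
- guide (a joint): Travel of the guide, m: 0 = fully open, grows as it slides towards the fixed plate (chute -y), stop at 0.065; starts between 0.002 and 0.016. Its inner face is at chute y = 45 mm minus this, so the clear width is 165 mm minus this. With the knob backed off it slides with about 1.5 N; with the knob tight it takes over 20 N.
- side_plate: The guide's upright plate: thin sprung sheet 156 mm long, its top 69 mm over the table; gives about 1 mm for each 5 N at half height. Origin in the middle of its foot at the inner face, 10 mm over the table. From it a flat foot plate (top 14 mm over the table) runs to +y and carries the clamp knob.
- guide_face (a point): Point in the middle of the inner face of the guide's plate, 40 mm over the table; x along the plate, -y towards the bun.
- clamp_knob (a joint): Knob angle, rad: 0 as found, seized; about 0.75 N m (grip 80 N or more) breaks it loose. Grows as unscrewed, anticlockwise from above, stop at 3.9. The seizing fades within 0.35 for good; then it turns with 0.1 N m. Its clamp shoe drags on the guide until 2.2 and holds it against some 10 N at 1.3. Screwed in, it comes up firm at about 0 (hard stop -0.03); tight below 0.2. Stays where left.
- knob_grip (a point): On the knob's axis at grip height, 57 mm over the table; x along its bar, z up. Black T-knob: upright bar 66 long, 14 thick, 22 mm high (45 to 67 mm over the table), on a screw 13 mm and a sleeve (top at 35 mm) 27 mm across. As found the bar lies along chute x. The axis is 70 mm outward (chute +y) of the guide's inner face and travels with the guide.
- bun: Pull-apart bun, 112 to 120 mm across the chute, 126 mm along it, 73 mm high, uneven outline, 0.19 kg; stands on the base sheet between the plates with some room at its sides, its own x axis along chute y within 0.1 rad. Origin: centre of its underside. Sliding it on the sheet takes 1 to 1.5 N. It must not be pressed with more than 12 N.
- tape_dispenser: Weighted bench tape dispenser, 41 x 169 x 88 mm, stands to the right; bystander. Origin: centre of its underside.
- tie_box: Clear lidded box of bag ties, 106 x 160 x 62 mm, stands on the left between chute and robot; bystander. Origin: centre of its underside.
- sugar_dredger: Steel sugar dredger, 70 mm across, 116 mm high; bystander on the right. Origin: centre of its underside.
- tape_spare: Spare roll of tape lying flat, 90 mm across, 48 mm high; bystander on the right. Origin: centre of its underside.

How it is judged (in metres and radians):
On the way, in this order (a step that is already met when the one before it is completed fails the run):
1. the clamp knob is broken loose and backed off about half a turn (more than 2.4 rad) (value of joint clamp_knob above 2.4 rad), for 0.1 s.
2. the guide is slid in until both plates press on the bun (more than 1 N each) (contact force between each of side_plate, fixed_side and bun above 1 N), for 0.2 s.
At the end, for the whole second after the job is handed in: The knob is screwed tight again (joint below 0.2 rad); the bun stands upright (within 0.15 rad) and still on the base sheet, within 50 mm of the chute's middle lengthwise, held lightly between both plates: each presses on it with at least 0.5 N, the guide's with less than 12 N (value of joint clamp_knob below 0.2 rad and contact force between side_plate and bun between 0.5 and 12 N and contact force between fixed_side and bun above 0.5 N and angle between bun's own z axis and vertical below 0.15 rad and linear speed of bun below 0.02 m/s and x of bun in the frame of chute between -0.05 and 0.05 m and z of bun in the frame of chute below 0.02 m); the robot touches nothing.
It fails at once if the bun is squashed: a plate presses on it with more than 12 N (contact force between any of side_plate, fixed_side and bun above 12 N).
It fails at once if the robot touches the bun (contact force between any of the arm, the fingers and bun above 0.5 N).
It fails at once if a bystander is moved more than 20 mm (distance of any of tape_dispenser, tie_box, sugar_dredger, tape_spare from where it was at the start of the episode above 0.02 m).
It also fails if it takes over 72 s, if anything falls off the work surface, if the arm or the gripper's body presses on something with over 40 N, if the wrist force passes 120 N, or if a joint passes its speed limit or range.

### The arm

A 6-joint arm with a two-finger parallel gripper is mounted at the origin on the work surface; the furniture and walls round the work are solid. World frame = base frame: x ahead of the robot, y to its left, z up, the work surface at z = 0. Lengths are in mm, angles in rad, forces in N, time in s.
With the tool pointing down it reaches from about 400 to 825 mm from the base axis. Payload 7 kg.
Tool frame: the origin (TCP) lies between the finger pads; the fingertips stand 19 mm ahead of it and the grasp point (between the pads) is the TCP; z points along the fingers, y is the line along which they close (so a half turn about z gives the same grasp; the last joint's range is limited). The gripper opens to 88 mm and grips with 3 to 60 N. Pads are 19 mm wide; open, the fingers measure 130 mm over their backs; the gripper's body (78 mm by 193 mm) begins 47 mm behind the grasp point.
Start: joints at [1.425, 0.359, 0.012, 0, -1.224, -0.288], TCP at [283.723, 612.451, 224.661] pointing down, gripper open.
Joint ranges: [-3.07, 3.07], [-1.43, 2.12], [-1.02, 1.25], [-3.03, 1.67], [-3.05, -0], [-3.03, 3.03]. Speed limits (rad/s): [2.39, 2.39, 3.01, 3.14, 3.14, 3.14].

### API

Orientations are given as a rotation vector (axis times angle).
In Python, from plant import bot, monitor, camera, calibration, sign_off gives the robot as it stands. The module is installed in compiled form; this text tells all that it offers. Calls block until the motion is done:
- bot.move_to(position, orientation): joint-space move of the TCP to a pose.
- bot.move_straight(position, frame=None, vel=150, contact_N=None): straight line of the TCP; frame=None keeps the orientation; vel is the mean speed in mm/s. With contact_N (N) it stops when the force on the tool has changed by that much, and returns True; else False.
- bot.move_j(angles): joint-space move.
- bot.release() and bot.close(): open the fingers fully, or close them until they stop; the grip force is fixed at half the most.
- bot.wait(seconds).
- bot.solve_ik(position, orientation): joint angles nearest the present ones, or None.
- monitor.get_obs(): the state.
- camera(name): name is "scene" or "top" or "wrist"; returns the picture (480x640x3 uint8, blue, green, red); there is no depth.
- calibration(name): a dict with "mtx" (3x3 intrinsics, pixels), "k1" (the pictures are not rectified: a ray, as slopes to the right and down, at radius r is drawn at 1 + k1 r^2 times it, then the intrinsics apply), "eye" and "orientation" of the camera in the world. Camera axes: x right, y up, looking along -z (the intrinsics and any distortion apply to the point x, -y, -z); pixel columns grow to the right and rows downward; lengths in mm; the calibration is good to about 2 mm. A picture is of the moment at which its call begins: read the wrist's pose just before it. calibration takes no time and is no camera call; for the wrist camera it gives the pose at the moment of the call.
A pose or a line that the arm cannot do raises bot.Unreachable and nothing moves.
- sign_off(): hands the job in; it is judged then, once.
The state is a dict: "time": time; "joint_pos": joint angles; "qd": joint speeds; "joint_torque": joint torques, N m; "ee_pos": TCP position; "eef_rot": TCP orientation; "ft_force": force on the tool from outside, world axes, zero at the start; "ft_torque": the same for the moment, N m; "opening": finger opening in mm; "grasp_force": force on a finger pad.
Only numpy, scipy, OpenCV 4.12 (cv2) and the standard library are available. Lean on these libraries where they do the work, as an engineer would, in place of code of your own. Each camera call takes 0.05 s, during which the arm holds its last target. There are 200 camera calls.

## Working session

There is one attempt and no reset: what is moved stays moved. The work goes in short steps, each a Python script; the robot and the scene stay as the last script left them, time stands still between calls to the robot, and variables do not carry over. Pictures are saved under pics/ and viewed, at most 10 in all, crops included, and the job is handed in when it is done.

```bash
mkdir -p pics
python3 - <<'E'
from plant import bot, monitor, camera, calibration
import cv2
o=monitor.get_obs();print(o)
for n in("top","scene"):
    cv2.imwrite(f"pics/{n}0.png",camera(n));print(n,calibration(n))
E
```

```text
{'time': 0.0, 'joint_pos': array([ 1.42507369e+00,  3.59378837e-01,  1.10356563e-02, -3.81554455e-04,
       -1.22411385e+00, -2.88115880e-01]), 'qd': array([-0.00071884, -0.00073086, -0.00164107, -0.00177843,  0.00044841,
       -0.00081234]), 'joint_torque': array([-3.95219777e-04, -5.82717597e+01,  2.93045783e+01,  6.99737549e+00,
        6.94096714e-03, -1.48094314e-04]), 'ee_pos': array([283.53476892, 611.99344973, 223.71215195]), 'eef_rot': array([ 3.06628329e+00, -6.75977395e-01, -3.76319558e-04]), 'ft_force': array([-0.13477475, -0.20648524, -0.65519842]), 'ft_torque': array([0.01045462, 0.02995557, 0.00225204]), 'grasp_force': 0.0, 'opening': 87.48463336549118}
top {'mtx': array([[520.93157103,   0.        , 316.99407179],
       [  0.        , 520.93157103, 228.76624054],
       [  0.        ,   0.        ,   1.        ]]), 'k1': -0.04097960934434485, 'eye': array([ 326.31108065,   12.70243566, 1206.5177399 ]), 'orientation': array([ 0.08826517, -0.12102506, -1.54907853])}
scene {'mtx': array([[556.09410898,   0.        , 325.14129929],
       [  0.        , 556.09410898, 237.04453123],
       [  0.        ,   0.        ,   1.        ]]), 'k1': 0.045188269030141455, 'eye': array([  -23.43968241, -1025.09304928,   881.15741335]), 'orientation': array([ 0.92382792, -0.22017432, -0.44907054])}
```

View pics/top0.png

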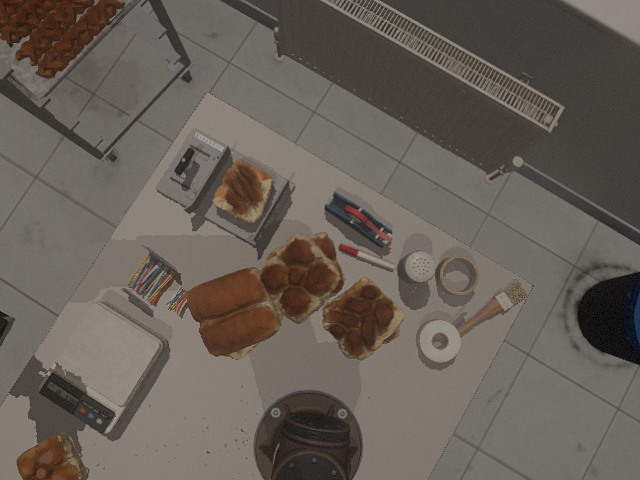

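View pics/scene0.png

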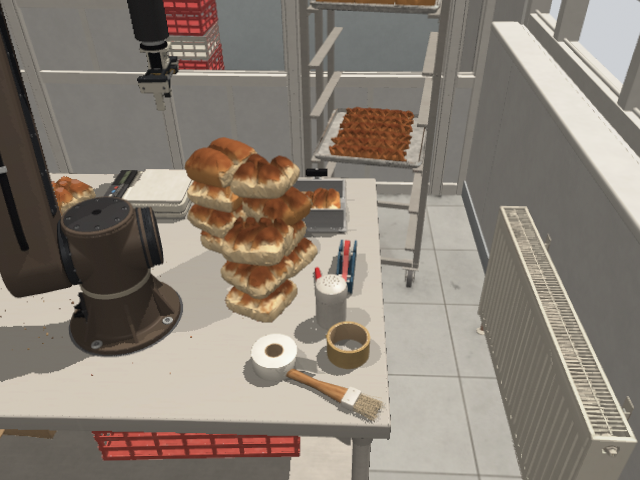

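The top view shows the chute at about (225,190), the knob at (185,160) and the bun at (243,190). The tie box is at (160,280). I'll zoom in on the chute.

```bash
cat > h.py <<'E'
import numpy as np, cv2
from scipy.spatial.transform import Rotation as R
def ray(c,u,v):
    d=(np.array([u,v])-c['mtx'][:2,2])/c['mtx'][0,0]; s=d.copy()
    for _ in range(20): s=d/(1+c['k1']*(s@s))
    return c['eye'],R.from_rotvec(c['orientation']).apply([s[0],-s[1],-1])
def onz(c,u,v,z):
    e,d=ray(c,u,v); return e+d*(z-e[2])/d[2]
def proj(c,p):
    q=R.from_rotvec(c['orientation']).inv().apply(np.array(p,float)-c['eye'])
    s=np.array([q[0],-q[1]])/-q[2]; return c['mtx'][0,0]*s*(1+c['k1']*(s@s))+c['mtx'][:2,2]
E
python3 - <<'E'
from h import *
from plant import calibration
c=calibration("top")
im=cv2.imread("pics/top0.png")
cv2.imwrite("pics/crop.png",cv2.resize(im[115:255,145:305],None,fx=4.9,fy=4.2857,interpolation=cv2.INTER_CUBIC)[:600] if 0 else cv2.resize(im[115:255,145:305],None,fx=4,fy=4,interpolation=cv2.INTER_CUBIC))
g=im.max(2); m=(g[135:185,165:215]<60).astype(np.uint8)
n,l,s,ce=cv2.connectedComponentsWithStats(m)
for i in range(1,n):
    if s[i,4]>15:
        pts=np.argwhere(l==i)[:,::-1].astype(np.float32); print(s[i],ce[i]+[165,135],cv2.minAreaRect(pts),onz(c,*(ce[i]+[165,135]),60))
E
```

```text
[ 10  13  20  28 205] [184.28292683 161.3902439 ] ((19.461536407470703, 26.30769157409668), (8.320503234863281, 28.844409942626953), 33.6900634765625) [627.75403515 292.04975535  60.        ]
[40 43  8  7 19] [208.63157895 181.31578947] ((44.30768966674805, 47.03845977783203), (4.992301940917969, 8.043152809143066), 33.690067291259766) [583.00312871 235.01142397  60.        ]
```

View pics/crop.png

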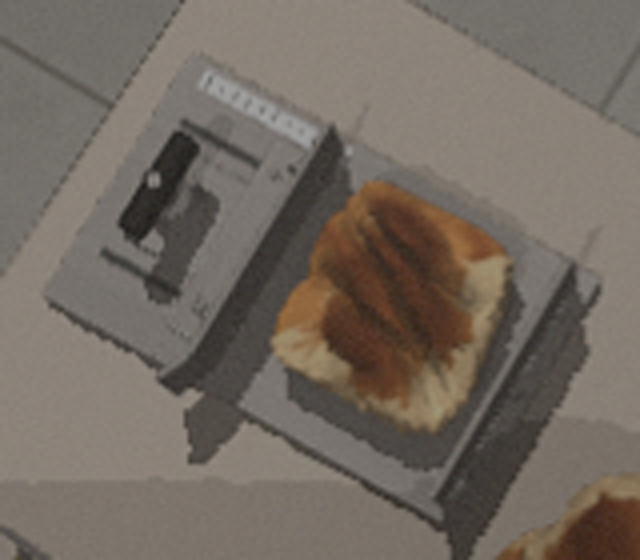

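The crop shows the black T-bar running from (188,135) to (130,235) in crop pixels. The sheet corners are at about (200,52), (45,297), (440,515) and (600,280), with the flare at the lower left, so chute +x points up and to the right. The bun stands clear of both plates.

Run:
```python
from h import *
from plant import calibration,bot
c=calibration("top"); P=lambda x,y,z: onz(c,145+(x-1.5)/4,115+(y-1.5)/4,z)[:2]
A,B,C,D=[P(*q,10) for q in((200,52),(45,297),(440,515),(600,280))]
print("sizes",[np.linalg.norm(u-v) for u,v in((A,B),(C,D),(B,C),(A,D))])
for u,v in((A,B),(D,C)): print("ang x",np.arctan2(*(u-v)[::-1]))
for u,v in((A,D),(B,C)): print("ang y-90",np.arctan2(*(u-v)[::-1])-np.pi/2)
im=cv2.imread("pics/top0.png"); m=(im.max(2)[140:180,170:196]<45).astype(np.uint8)
n,l,s,ce=cv2.connectedComponentsWithStats(m); i=1+np.argmax(s[1:,4])
r=cv2.minAreaRect(np.argwhere(l==i)[:,::-1].astype(np.float32)); print(s[i],r)
e1,e2=P(188,135,67),P(130,235,67); k=(e1+e2)/2; print("bar",e1,e2,np.linalg.norm(e1-e2),np.arctan2(*(e1-e2)[::-1]))
a=np.arctan2(*(A-B)[::-1])
# guide plate top edge: (333,127) far end, (190,372) near end
p1,p2=P(333,127,69),P(195,365,69); print("plate",p1,p2,np.linalg.norm(p1-p2),np.arctan2(*(p1-p2)[::-1]))
f1,f2=P(572,262,72),P(437,500,72); print("fixed",f1,f2,np.linalg.norm(f1-f2),np.arctan2(*(f1-f2)[::-1]))
th=np.mean([np.arctan2(*(u-v)[::-1]) for u,v in((A,B),(D,C),(p1,p2),(f1,f2))]);ny=np.array([-np.sin(th),np.cos(th)]);nx=np.array([np.cos(th),np.sin(th)])
O=(A+B+C+D)/4-6*ny; print("th",th,"O",O)
for n_,q in dict(A=A,B=B,C=C,D=D,k=k,p1=p1,p2=p2,f1=f1,f2=f2).items(): print(n_,(q-O)@nx,(q-O)@ny)
```

```text
sizes [np.float64(171.6045698653789), np.float64(165.9967790652647), np.float64(265.1934479327253), np.float64(275.24670739778395)]
ang x -0.5040635619754024
ang x -0.5650184617781615
ang y-90 -0.5052378051994182
ang y-90 -0.48297222639400683
[14 11 10 15 41] ((18.200002670288086, 17.60000228881836), (3.5777084827423096, 16.099689483642578), 26.56505012512207)
bar [656.34013531 275.4712588 ] [598.08497539 304.84825511] 65.24317258368886 -0.467066897132854
plate [662.14564479 193.87153273] [524.84604646 264.38807087] 154.3494796034912 -0.47446523317281203
fixed [586.825346   57.5419806] [452.2285901  127.93074263] 151.89096260172875 -0.4818466913606639
th -0.50634848707176 O [581.73775071 201.45275854]
A 84.1759664371347 141.28793448206477
B -87.4281554647744 140.89583123491744
C -81.22948887496848 -124.22516257537197
D 84.48167790260813 -133.9586031416103
k -3.2530714255816235 99.63085340707926
p1 73.99521090102509 32.36685308563455
p2 -80.2758239929746 27.446523157379634
f1 74.24409000659153 -123.3856180094716
f2 -77.60128191819685 -127.10684698689863
```

```bash
cat >> h.py <<'E'
def rv(a): return (R.from_euler('z',a)*R.from_euler('x',np.pi)).as_rotvec()
E
python3 - <<'E'
from h import *
from plant import calibration,bot,camera,monitor
th=-0.48
for k in np.arange(-3.14,3.2,0.524):
    q=bot.solve_ik([627,290,57],rv(th+k)); print(round(k,2), None if q is None else np.round(q,2))
nx=np.array([np.cos(th),np.sin(th),0]);ny=np.array([-np.sin(th),np.cos(th),0])
p=np.array([627,290,250.])
bot.move_to(p,rv(th)); c=calibration("wrist"); im=camera("wrist"); cv2.imwrite("pics/w1.png",im)
import pickle; pickle.dump(c,open("w1.pkl","wb")); print(c, monitor.get_obs()['time'])
print(proj(c,[627,290,67]))
E
```

```text
-3.14 [ 0.71  0.52 -0.14  0.   -0.91 -2.76]
-2.62 [ 0.71  0.52 -0.14 -0.   -0.91 -2.24]
-2.09 [ 0.71  0.52 -0.14 -0.   -0.91 -1.72]
-1.57 [ 0.71  0.52 -0.14 -0.   -0.91 -1.19]
-1.04 [ 0.71  0.52 -0.14  0.   -0.91 -0.67]
-0.52 [ 0.71  0.52 -0.14  0.   -0.91 -0.14]
0.0 [ 0.71  0.52 -0.14  0.   -0.91  0.38]
0.53 [ 0.71  0.52 -0.14  0.   -0.91  0.9 ]
1.05 [ 0.71  0.52 -0.14  0.   -0.91  1.43]
1.58 [ 0.71  0.52 -0.14  0.   -0.91  1.95]
2.1 [ 0.71  0.52 -0.14  0.   -0.91  2.48]
2.62 [ 0.71  0.52 -0.14  0.   -0.91  3.  ]
3.15 [ 0.71  0.52 -0.14  0.   -0.91 -2.76]
{'mtx': array([[416.73507202,   0.        , 313.29289432],
       [  0.        , 416.73507202, 241.70939814],
       [  0.        ,   0.        ,   1.        ]]), 'k1': -0.08011743190671311, 'eye': array([683.29902603, 261.23456561, 409.66259955]), 'orientation': array([-0.15402066,  0.25369848, -2.03832815])} 1.875
[313.84193643 214.49927885]
```

View pics/w1.png

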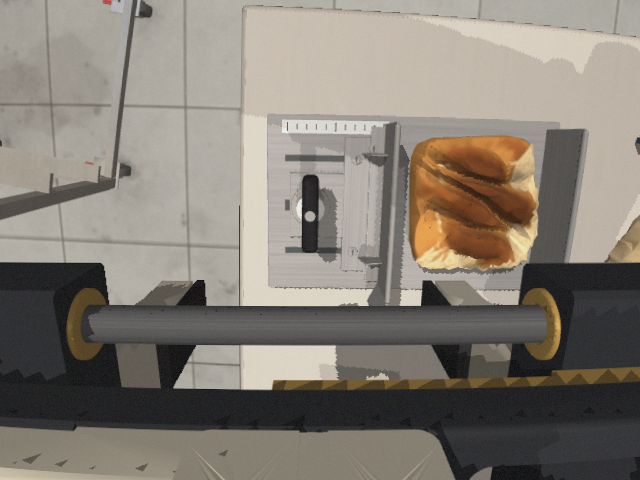

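The wrist view shows the T-bar upright in the picture, columns 303–318 and rows 175–253. The guide plate is at column ~390 with gussets at (370,158) and (372,265), and the fixed plate is at column ~560. The bun spans columns 411–538, with room on both sides.

Run:
```python
from h import *
import pickle
c=pickle.load(open("w1.pkl","rb")); im=cv2.imread("pics/w1.png")
m=(im.max(2)<70).astype(np.uint8)[165:262,292:328]; m=cv2.morphologyEx(m,cv2.MORPH_OPEN,np.ones((5,5)))
n,l,s,ce=cv2.connectedComponentsWithStats(m); i=1+np.argmax(s[1:,4]); print(s[i])
x,y,w,h=s[i,:4]+[292,165,0,0]
pts=np.argwhere(l==i); rows=np.unique(pts[:,0]); mid=[(pts[pts[:,0]==r,1].mean()+292,r+165) for r in rows[8:-8]]
P=lambda u,v,z: onz(c,u,v,z)[:2]
g=np.polyfit([q[1] for q in mid],[q[0] for q in mid],1)
e1,e2=[P(np.polyval(g,v),v,67) for v in(y,y+h)]; d=e1-e2
print("bar ends",e1,e2,np.linalg.norm(d),np.arctan2(d[1],d[0]),"centre",(e1+e2)/2, "left/right width px",w)
A,B=P(267,114,10),P(268,288,10); d=A-B;print("sheet edge",A,B,np.linalg.norm(d),np.arctan2(d[1],d[0]))
A2=P(560,122,10); d2=A-A2; print("y edge",np.linalg.norm(d2),np.arctan2(d2[1],d2[0])-np.pi/2)
th=-0.48; nx=np.array([np.cos(th),np.sin(th)]);ny=np.array([-np.sin(th),np.cos(th)]); k=(e1+e2)/2
p1,p2=P(391,125,69),P(388,300,69);print("plate len",np.linalg.norm(p1-p2))
for nm,q in dict(A=A,B=B,p1=p1,p2=p2,fix_inner_top=P(546,200,72),gusset=P(345,158,14),bunL=P(411,200,45),bunR=P(538,200,45)).items(): print(nm,(q-k)@nx,(q-k)@ny)
```

```text
[ 10  10  17  37 572]
bar ends [657.76248229 278.11515937] [630.17778377 291.524799  ] 30.671387760544036 -0.4524869466294968 centre [643.97013303 284.81997919] left/right width px 17
sheet edge [721.57326885 289.60710897] [571.7656964  371.32170913] 170.64461503859124 -0.49935381512362337
y edge 278.62535485448774 -0.4938239150656796
plate len 148.45217174190444
A 66.6229906193149 40.0816718945011
B -103.98966622647842 43.38409005224062
p1 55.26892336457915 -64.48576786303099
p2 -93.13192587684212 -68.38900233111599
fix_inner_top -3.529598360953429 -197.6479412817415
gusset 26.4931803722598 -32.4289252099924
bunL -8.342604342654113 -89.23834377622539
bunR -7.54732395438414 -205.61409296139925
```

```bash
cat >> h.py <<'E'
th=-0.49; K=np.array([627.5,292.5]); nx=np.array([np.cos(th),np.sin(th)]);ny=np.array([-np.sin(th),np.cos(th)])
def W(x,y,z): return [*(K+x*nx+y*ny),z]   # knob-as-found frame, chute axes
def L(p): d=np.array(p[:2])-K; return np.round([d@nx,d@ny],1)
E
python3 - <<'E'
from h import *
from plant import calibration,bot,camera,monitor
a=th-np.pi/2+0.25
bot.close(); bot.move_to(W(31,-32,120),rv(a)); bot.move_straight(W(31,-32,57),vel=80)
f0=monitor.get_obs()['ft_force'].copy()
hit=bot.move_straight(W(31,-4,57),vel=25,contact_N=3); o=monitor.get_obs(); print(hit,L(o['ee_pos']),o['ee_pos'][2],o['opening'])
y=L(o['ee_pos'])[1]
if hit:
  for i in range(1,10):
    bot.move_straight(W(31,y+3*i,57),vel=30); o=monitor.get_obs(); f=(o['ft_force']-f0); print(L(o['ee_pos']),np.round([f[:2]@nx,f[:2]@ny,f[2]],1))
print(o['time'])
E
```

```text
True [ 30.9 -16.2] 56.38801844849542 0.2874582562348078
[ 30.9 -14.9] [ 0.1 -5.3 -0.2]
[ 31. -13.] [ 2.4 -6.8  1.3]
[ 31.1 -11.2] [  2.6 -10.8   1.7]
[31.1 -8.8] [  3.3 -13.1   3.2]
[31.1 -6. ] [  2.9 -13.6   3.7]
[31.1 -3. ] [  2.9 -12.7   4.2]
[31.1 -0.4] [  2.7 -13.8   3.8]
[31.3  1.3] [  3.8 -17.1   4.3]
[31.4  2.3] [  4.2 -22.6   7.4]
8.375
```

Run:
```python
from h import *
from plant import calibration,bot,camera,monitor
import pickle
y=10.8
f0=np.zeros(3)
for i in range(1,12):
    bot.move_straight(W(31,y+2*i,57),vel=30); o=monitor.get_obs(); f=o['ft_force']; print(L(o['ee_pos']),np.round([f[:2]@nx,f[:2]@ny,f[2]],1))
    if abs(f[:2]@ny)>38 or L(o['ee_pos'])[1]>13: break
print(o['time'])
c=calibration("wrist"); im=camera("wrist"); cv2.imwrite("pics/w2.png",im); pickle.dump(c,open("w2.pkl","wb")); print(proj(c,W(0,0,67)),proj(c,W(0,8,67)))
```

```text
[31.3  2.7] [  4.3 -27.8  11.1]
[31.3  3.1] [  5.1 -31.9  13.7]
[31.6  5. ] [  6.5 -30.9  11.3]
[31.4 16. ] [ 1.6 -3.  -0.7]
9.375
[399.90725974 292.38438258] [393.79401023 311.26040693]
```

View pics/w2.png

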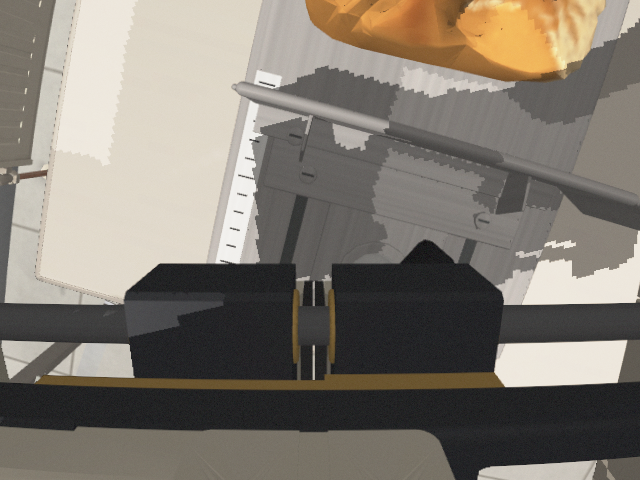

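It cracked loose: the force fell from 31 N to 3 N. The bar is hidden behind the fingers in this picture, so I'll back away and look from above.

Run:
```python
from h import *
from plant import calibration,bot,camera,monitor
import pickle
bot.move_straight(W(31,8,57),vel=80); bot.move_straight(W(31,5,130),vel=150); bot.release()
bot.move_to(W(-5,9,220),rv(th-np.pi+0.6))
c=calibration("wrist"); im=camera("wrist"); cv2.imwrite("pics/w3.png",im); pickle.dump(c,open("w3.pkl","wb")); print(proj(c,W(0,0,67)),proj(c,W(0,10,67)),proj(c,W(20,10,67)),monitor.get_obs()['time'])
```

```text
[299.41083412 225.47911021] [310.19841294 232.67149419] [295.72745634 253.33237999] 12.9917
```

View pics/w3.png

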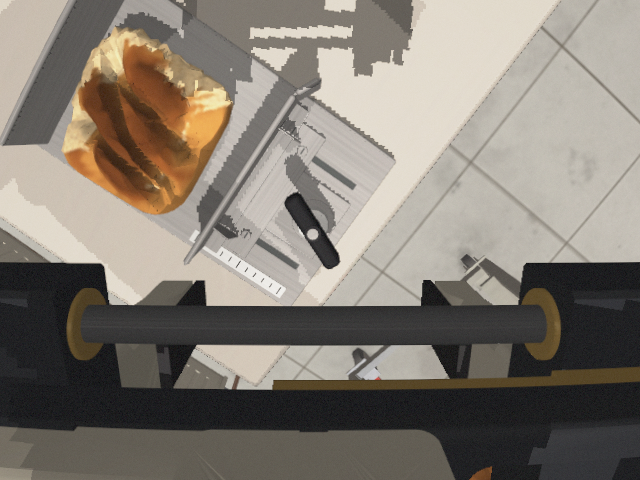

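The bar now runs from about (291,196) to (334,267), centred on (312.5,231.5), and it has rotated clearly relative to the plate. The guide plate is clear of the bun.

```bash
cat > bar.py <<'E'
from h import *
def bar(im,c,roi):
    x0,y0,x1,y1=roi
    m=(im.max(2)[y0:y1,x0:x1]<62).astype(np.uint8); m=cv2.morphologyEx(m,cv2.MORPH_CLOSE,cv2.getStructuringElement(cv2.MORPH_ELLIPSE,(15,15)))
    n,l,s,ce=cv2.connectedComponentsWithStats(cv2.morphologyEx(m,cv2.MORPH_OPEN,np.ones((5,5)))); i=1+np.argmax(s[1:,4])
    r=cv2.minAreaRect(np.argwhere(l==i)[:,::-1].astype(np.float32)); b=cv2.boxPoints(r)+[x0,y0]
    if np.linalg.norm(b[0]-b[1])>np.linalg.norm(b[1]-b[2]): b=np.roll(b,1,0)
    e=[onz(c,*((b[0]+b[1])/2),67)[:2],onz(c,*((b[2]+b[3])/2),67)[:2]]; d=e[0]-e[1]
    return L((e[0]+e[1])/2),np.linalg.norm(d),(np.arctan2(d[1],d[0])-th)%np.pi
E
python3 - <<'E'
from bar import *
import pickle
c=pickle.load(open("w3.pkl","rb")); print(bar(cv2.imread("pics/w3.png"),c,(275,185,350,280)))
u=[onz(c,*q,67)[:2] for q in((334,267),(291,196))]; d=u[0]-u[1]; print(L(sum(u)/2),np.linalg.norm(d),np.arctan2(d[1],d[0])-th)
c=pickle.load(open("w1.pkl","rb")); print(bar(cv2.imread("pics/w1.png"),c,(292,165,330,262)))
E
```

```text
(array([-2.1, 10.7]), np.float64(65.06645515568484), np.float64(1.1557981359016927))
[-1.5 11.6] 65.02102374470734 1.133750380891159
(array([ 0.9, -1.3]), np.float64(65.25989423351223), np.float64(0.009813679336525438))
```

Run:
```python
from h import *
from plant import calibration,bot,camera,monitor
A=lambda f: rv(th-np.pi+f)
def st(t=''):
    o=monitor.get_obs(); f=o['ft_force']; a=2*np.arctan2(o['eef_rot'][1],o['eef_rot'][0]); print(t,round(o['time'],2),L(o['ee_pos']),round(o['ee_pos'][2],1),'phi',round((a-th+np.pi)%(2*np.pi),3),'op',round(o['opening'],1),round(o['grasp_force'],1),'F',np.round([f[:2]@nx,f[:2]@ny,f[2]],1),'Tz',round(o['ft_torque'][2],2),'j6',round(o['joint_pos'][5],2))
bot.move_to(W(-0.8,11,100),A(1.14)); bot.move_straight(W(-0.8,11,57.5),vel=80); st('down')
bot.close(); st('closed')
for p in(1.6,2.1,2.5,2.85):
    bot.move_straight(W(-0.8,11,57.5),A(p)); st()
bot.wait(0.2); st()
```

```text
down 14.26 [-0.7 11.1] 57.4 phi 1.14 op 87.6 0.0 F [ 0.6  0.5 -0.1] Tz 0.02 j6 -1.64
closed 15.41 [ 0.3 10.4] 57.5 phi 1.14 op 13.3 30.0 F [ 5.  -1.9 -1.2] Tz 0.11 j6 -1.64
 16.02 [ 1.  10.2] 57.5 phi 1.6 op 13.3 30.0 F [ 8.7 -2.2 -2. ] Tz 0.05 j6 -1.18
 16.67 [ 1.8 10.5] 57.5 phi 2.1 op 13.4 30.0 F [11.8 -0.6 -4. ] Tz 0.04 j6 -0.68
 17.22 [ 2.2 11. ] 57.5 phi 2.5 op 13.8 30.0 F [14.4 -0.  -5.5] Tz 0.12 j6 -0.28
 17.72 [ 2.5 11.5] 57.6 phi 2.85 op 13.4 30.0 F [15.5  1.7 -6.9] Tz 0.02 j6 0.07
 17.92 [ 2.5 11.5] 57.6 phi 2.85 op 13.9 30.0 F [14.9  1.9 -7. ] Tz 0.07 j6 0.07
```

```bash
cat >> h.py <<'E'
A=lambda f: rv(th-np.pi+f)
def st(t=''):
    from plant import monitor
    o=monitor.get_obs(); f=o['ft_force']; a=2*np.arctan2(o['eef_rot'][1],o['eef_rot'][0]); print(t,round(o['time'],2),L(o['ee_pos']),round(o['ee_pos'][2],1),'phi',round((a-th+np.pi)%(2*np.pi),3),'op',round(o['opening'],1),round(o['grasp_force'],1),'F',np.round([f[:2]@nx,f[:2]@ny,f[2]],1),'Tz',round(o['ft_torque'][2],2))
    return f[:2]@ny
E
python3 - <<'E'
from h import *
from plant import calibration,bot,camera,monitor
X=2.6;Y=11.5
bot.move_straight(W(X,Y,57.5),vel=20); st()
for d in(10,25,38):
    bot.move_straight(W(X,Y-d,57.5),vel=40); st(d)
for d in np.arange(39,56,1.0):
    bot.move_straight(W(X,Y-d,57.5),vel=20); 
    if st(d)>4.2: break
E
```

```text
18.24 [ 2.8 11.5] 57.5 phi 2.85 op 13.6 30.0 F [ 2.6  0.1 -2.5] Tz 0.08
10 18.64 [2.7 0.4] 57.5 phi 2.85 op 13.7 30.0 F [ 4.  -2.  -0.6] Tz 0.13
25 19.17 [  2.7 -14.6] 57.5 phi 2.85 op 13.6 30.0 F [ 5.  -0.9 -1.5] Tz 0.05
38 19.64 [  2.6 -27.2] 57.5 phi 2.85 op 13.8 30.0 F [ 4.7 -1.3 -2.3] Tz 0.03
39.0 19.89 [  2.6 -27.5] 57.5 phi 2.85 op 13.7 30.0 F [ 4.9  1.3 -3.2] Tz 0.05
40.0 20.14 [  2.6 -28.2] 57.5 phi 2.85 op 13.7 30.0 F [ 4.3  2.1 -3.8] Tz 0.11
41.0 20.39 [  2.6 -29.2] 57.5 phi 2.85 op 13.4 30.0 F [ 5.1 -0.  -3.2] Tz 0.07
42.0 20.64 [  2.6 -30.1] 57.5 phi 2.85 op 13.5 30.0 F [ 4.6  2.3 -4.2] Tz 0.09
43.0 20.89 [  2.6 -31.1] 57.5 phi 2.85 op 13.7 30.0 F [ 4.7  0.9 -2.9] Tz 0.09
44.0 21.14 [  2.6 -32.1] 57.5 phi 2.85 op 13.7 30.0 F [ 5.6  2.4 -3.5] Tz 0.06
45.0 21.39 [  2.6 -33.1] 57.5 phi 2.85 op 13.5 30.0 F [ 5.   2.9 -3.1] Tz 0.05
46.0 21.64 [  2.6 -34.1] 57.5 phi 2.85 op 13.5 30.0 F [ 4.1  1.8 -3. ] Tz 0.02
47.0 21.89 [  2.6 -35.1] 57.5 phi 2.85 op 13.5 30.0 F [ 4.5  1.8 -3.4] Tz 0.04
48.0 22.14 [  2.6 -35.8] 57.5 phi 2.85 op 13.9 30.0 F [ 4.4  3.  -4.9] Tz 0.07
49.0 22.39 [  2.6 -36.2] 57.5 phi 2.85 op 13.3 30.0 F [ 5.   4.1 -5.4] Tz 0.1
50.0 22.64 [  2.6 -36.4] 57.6 phi 2.85 op 13.6 30.0 F [ 3.9  6.3 -6.7] Tz 0.02
```

Run:
```python
from h import *
from plant import calibration,bot,camera,monitor
v=[]
for i in range(8):
    bot.wait(0.05); f=monitor.get_obs()['ft_force']; v.append(f[:2]@ny)
print(np.round(v,1),np.mean(v)); st()
im=camera("top"); cv2.imwrite("pics/t2.png",cv2.resize(im[115:255,145:305],None,fx=4,fy=4,interpolation=cv2.INTER_CUBIC))
```

```text
[6.5 6.7 6.6 7.  7.  7.3 7.2 6.7] 6.882295107110421
 23.04 [  2.6 -36.4] 57.6 phi 2.85 op 13.7 30.0 F [ 4.4  6.7 -7.3] Tz 0.07
```

View pics/t2.png

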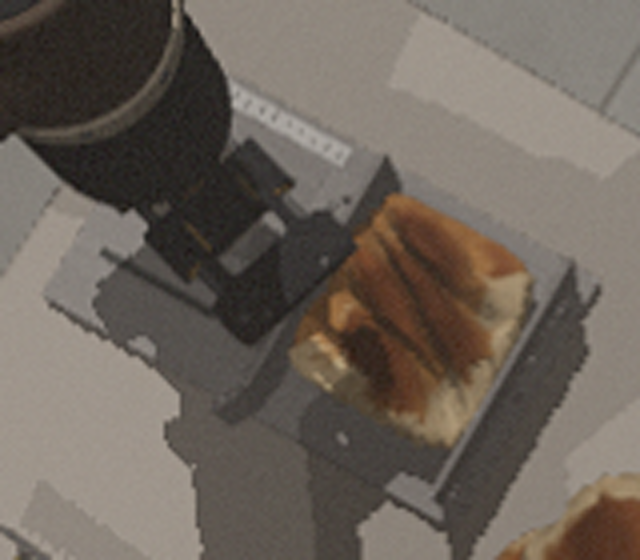

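The bun rests against the fixed plate and the guide. The side force has levelled off at about 6.8 N, so I'll tighten now.

Run:
```python
from h import *
from plant import calibration,bot,camera,monitor
D=lambda p: np.array([np.cos(p),np.sin(p)])
c0=np.array([2.6,-38.5])+1.7*D(2.85)
dy=0
for p in(2.6,2.35,2.1,1.85,1.6,1.3,1.0,0.7,0.4,0.2,0.1):
    q=c0-1.7*D(p)+[0,dy]
    bot.move_straight(W(*q,57.5),A(p),vel=60); f=st(p)
    if p>1.5: dy+=np.clip((f-6.7)/4,-.4,.4)
print(dy)
```

```text
2.6 23.49 [  2.4 -36.9] 57.5 phi 2.6 op 13.7 30.0 F [ 4.4  6.5 -6.6] Tz -0.09
2.35 23.89 [  2.1 -37.2] 57.6 phi 2.35 op 13.3 30.0 F [ 3.   6.1 -6.6] Tz -0.15
2.1 24.29 [  1.8 -37.5] 57.6 phi 2.1 op 13.9 30.0 F [ 3.1  6.2 -7.2] Tz -0.11
1.85 24.69 [  1.4 -37.7] 57.6 phi 1.85 op 13.9 30.0 F [ 4.4  7.3 -6.6] Tz -0.08
1.6 25.09 [  0.9 -37.7] 57.6 phi 1.6 op 13.4 30.0 F [ 4.3  7.6 -6.7] Tz -0.04
1.3 25.54 [  0.3 -37.7] 57.6 phi 1.3 op 13.3 30.0 F [ 3.1  6.6 -5.4] Tz -0.06
1.0 25.99 [ -0.1 -37.4] 57.6 phi 1.0 op 13.4 30.0 F [ 3.2  6.1 -5.8] Tz -0.06
0.7 26.44 [ -0.5 -37.1] 57.6 phi 0.7 op 13.4 30.0 F [ 3.   6.1 -6. ] Tz -0.05
0.4 26.89 [ -0.6 -37.1] 57.7 phi 0.401 op 14.4 31.9 F [ 4.4  5.3 -5.3] Tz 0.73
0.2 27.24 [ -0.9 -36.9] 57.8 phi 0.203 op 14.8 31.8 F [ 3.3  5.1 -3.5] Tz 0.69
0.1 27.49 [ -1.  -35.9] 57.7 phi 0.101 op 13.2 30.0 F [ 2.5  7.  -6.2] Tz -0.25
0.07048663773927633
```

Run:
```python
from h import *
from plant import calibration,bot,camera,monitor
D=lambda p: np.array([np.cos(p),np.sin(p)])
c0=np.array([2.6,-38.4])+1.7*D(2.85)
for p in(0.05,0.0,-0.06):
    q=c0-1.7*D(p); bot.move_straight(W(*q,57.5),A(p),vel=60); st(p)
im=camera("top"); cv2.imwrite("pics/t3.png",cv2.resize(im[115:255,145:305],None,fx=4,fy=4,interpolation=cv2.INTER_CUBIC))
im=camera("scene"); cv2.imwrite("pics/s3.png",im)
cv2.imwrite("pics/w4.png",camera("wrist"))
```

```text
0.05 27.74 [ -1.  -35.9] 57.7 phi 0.051 op 13.4 29.9 F [ 1.8  7.6 -4.4] Tz -0.16
0.0 27.99 [ -1.1 -35.9] 57.6 phi 0.001 op 13.7 29.8 F [ 2.5  6.4 -5.7] Tz -0.04
-0.06 28.24 [ -1.1 -35.8] 57.7 phi 6.225 op 13.9 29.8 F [ 1.1  6.9 -5.6] Tz 0.12
```

View pics/w4.png

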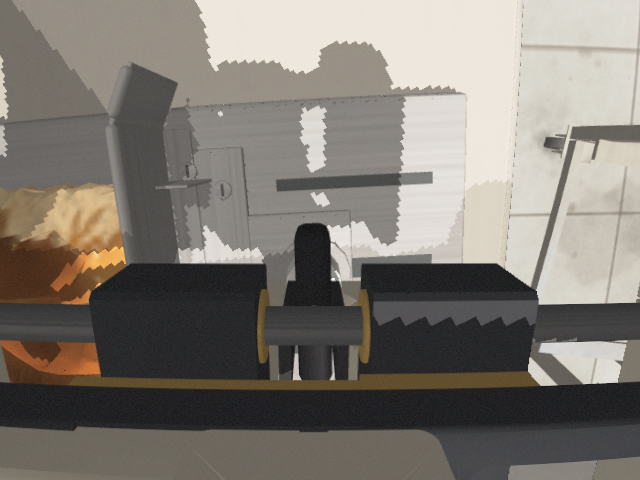

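The bar lies along chute x again, gripped flat, and the axis y is the same as before tightening (-35.9). I'll do a last firm turn, bias slightly outward so the opening finger clears the plate, and release.

Run:
```python
from h import *
from plant import calibration,bot,camera,monitor
import pickle
bot.move_straight(W(-1.1,-36.5,57.5),A(-0.14),vel=60); st('tight')
bot.wait(0.2); st()
bot.move_straight(W(-1.1,-36,57.5),A(0.0),vel=20); st('relax')
bot.move_straight(W(-1.1,-33,57.5),vel=20); st('bias')
bot.release(); st('open')
bot.move_straight(W(-1.1,-32.5,140),vel=100); st('up')
bot.move_to(W(-20,-5,230),A(0)); bot.wait(.2)
c=calibration("wrist"); im=camera("wrist"); cv2.imwrite("pics/w5.png",im); pickle.dump(c,open("w5.pkl","wb")); print(proj(c,W(0,-36,67)))
```

```text
tight 28.64 [ -1.1 -35.7] 57.6 phi 6.146 op 13.6 31.8 F [ 4.5  2.6 -3.7] Tz 0.72
 28.84 [ -1.1 -35.7] 57.6 phi 6.146 op 14.4 31.8 F [ 2.8  3.3 -3.5] Tz 0.7
relax 29.13 [ -1.1 -35.8] 57.6 phi 6.281 op 13.6 29.8 F [ 2.9  3.5 -2.6] Tz 0.1
bias 29.43 [ -1.2 -35.5] 57.5 phi 6.28 op 13.4 29.8 F [ 3.8 -4.2  2.9] Tz 0.08
open 30.71 [ -1.1 -33. ] 57.5 phi 6.283 op 87.3 0.0 F [-1.1 -0.7 -0.5] Tz -0.02
up 31.68 [ -1.4 -32.9] 139.2 phi 6.283 op 87.6 0.0 F [-1.2 -0.2 -0.1] Tz 0.01
[276.55463952 249.2852937 ]
```

View pics/w5.png

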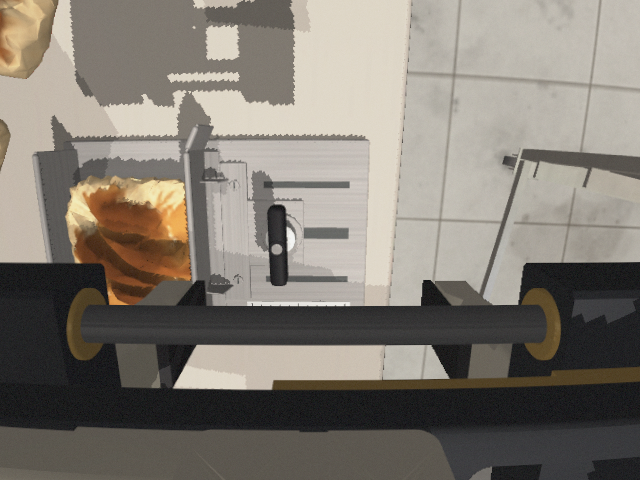

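The bar runs from (277,206) to (279,286) and is parallel to the guide plate. The guide plate touches the bun at column ~190, and the bun's left edge reaches the fixed plate at columns ~67–75. I'll check the numbers.

Run:
```python
from bar import *
import pickle
c=pickle.load(open("w5.pkl","rb")); im=cv2.imread("pics/w5.png"); print(bar(im,c,(262,198,291,293)))
for n,q in dict(bunL=(67,220,45),bunR=(190,230,45),sheetR1=(368,140,10),sheetR2=(366,300,10),plate=(190,200,69)).items(): print(n,L(onz(c,*q)))
# as expected: fixed face at y = axis-70-width
print("fixed face px at z=45:",proj(c,W(0,-1.3-(115-11)-120+0,45)), "sheet +y edge local ~",12+31)
cv2.imwrite("pics/z5.png",cv2.resize(im[130:265,20:220],None,fx=4,fy=4,interpolation=cv2.INTER_CUBIC))
```

```text
(array([ -2.7, -36.4]), np.float64(65.9636969867274), np.float64(3.1183617289759775))
bunL [ -20.2 -219.7]
bunR [ -11.  -111.5]
sheetR1 [-84.8  41.8]
sheetR2 [66.6 44.4]
plate [ -40.2 -102.4]
fixed face px at z=45: [ 64.22486489 242.62432531] sheet +y edge local ~ 43
```

View pics/z5.png

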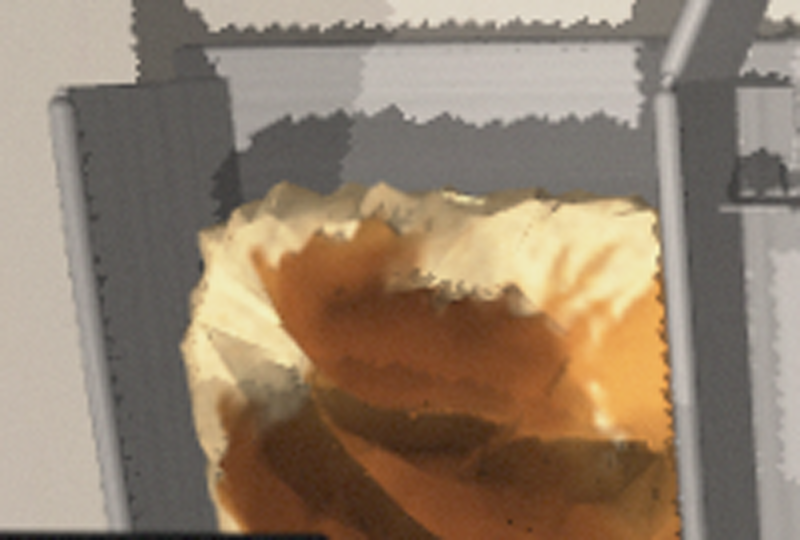

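```bash
python3 -c "
from plant import sign_off,monitor
print(monitor.get_obs()['time']); print(sign_off())"
```

```text
32.4
the job is handed in; nothing more can be done
None
```

I handed the job in at 32.4 s of the 72 s allowed, and no verdict came back: the knob was cracked loose, backed off to about 2.85 rad and screwed tight again (camera shows about -0.03 rad), with the guide in about 48 mm and the bun held at roughly 5 N, inferred from the wrist force.

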